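# Make up an air-spring fitting kit at the parts counter

## Robot

A 7-joint arm with a two-finger parallel gripper is mounted at the origin on the work surface. World frame = base frame: x ahead of the robot, y to its left, z up, the work surface at z = 0. Lengths are in mm, angles in rad, forces in N, time in s.
With the tool pointing down it reaches from about 425 to 875 mm from the base axis. Payload 9.9 kg.
Tool frame: the origin (TCP) lies on the centre line of the jaws, within the pads' length; the fingertips stand 17 mm ahead of it and the grasp point (between the pads) lies 2 mm behind it; z points along the fingers, y is the line along which they close (so a half turn about z gives the same grasp; the last joint's range is limited). The gripper opens to 85 mm and grips with 20 to 120 N. Pads are 22 mm wide; open, the fingers measure 114 mm over their backs; the gripper's body (76 mm by 85 mm) begins 54 mm behind the grasp point. The pads swing forward as they close: fully open they stand 13 mm farther back than shut.
Start: joints at [1.193, 0.576, 0.025, 1.437, -0.015, 1.129, -0.057], TCP at [195.479, -646.079, 248.289] pointing down, gripper open.
Joint ranges: [-2.76, 2.76], [-0.34, 2.15], [-1.52, 1.57], [0.19, 2.46], [-1.09, 4.23], [0.17, 1.99], [-2.82, 2.82]. Speed limits (rad/s): [2.22, 2.22, 3.01, 3.01, 3.14, 3.14, 3.14].

## Interface

Orientations are given as a 3x3 rotation matrix whose columns are the frame's x, y, z axes.
In Python, from station import read_state, read_camera, get_calibration, finish_job gives the robot as it stands.
- The arm moves only by the tool carry_out, never from a script. Its argument "increments" is a list of rows, each a list of 5 numbers: the shift along the tool's x, y, z in mm, then the turn about the tool's z in rad, then the finger opening in mm, from 0 to 85.4. In form: [[tx, ty, tz, yaw, jaw], ...]. A call has 1 to 10 rows; each row shifts and turns the commanded pose from where the row before left it, along the tool's axes as they then stand; what a row does not reach is not made up. A row lasts 1/10 s, in which the tool goes at most 50 mm and 8.59 degrees, less where a joint would pass 70% of its speed; a pose out of reach is approached as far as the arm can. A call with a gripper value outside its range is refused whole. The fingers move at their own pace and stop on an object; "squeeze" is the grip in N (left out, the last holds). Time passes only in rows, so rows that do not move let the fingers close. It gives the time, the measured TCP pose, the force, the opening and the grip force at its end, in the units of the state.
- read_state(): the state, without advancing time (a new reading comes with each control period).
- read_camera(name): name is "side" or "top" or "wrist"; returns the picture (400x640x3 uint8, red, green, blue); there is no depth.
- get_calibration(name): a dict with "fovy" (degrees; the focal length in pixels is half the picture's height over the tangent of half this angle, whatever the lens; pixels are square), "cx", "cy" (the principal point, pixels), "position" and "orientation" of the camera in the world; the wrist camera has in their place "hand_eye" (4x4, takes a point from camera to tool coordinates, whose origin is the TCP and whose axes are the flange's). Camera axes: x right, y up, looking along -z (the intrinsics and any distortion apply to the point x, -y, -z); pixel columns grow to the right and rows downward; lengths in mm; the calibration is good to about 2 mm. A picture is of the moment at which its call begins: read the wrist's pose just before it. get_calibration takes no time and is no camera call.
- finish_job(): hands the job in; it is judged then, once.
The state is a dict: "t": time; "joint_positions": joint angles; "dq": joint speeds; "joint_efforts": joint torques, N m; "tool_pos": TCP position; "orientation": TCP orientation; "contact_force": force on the tool from outside, world axes, zero at the start; "torque": the same for the moment, N m; "width": finger opening in mm; "grip_force": force on a finger pad.
Only numpy, scipy, OpenCV 4.12 (cv2) and the standard library are available. Lean on these libraries where they do the work, as an engineer would, in place of code of your own. Each camera call takes 0.05 s, during which the arm holds its last target. There are 200 camera calls.

## Task

Make up the fitting kit in the blue caddy: lay the long bolt in the notched cradle, put the large nut flat over the spigot and stand the rubber buffer in the square pocket, in any order, and only when those three are in, stand the white filter, the same way up as it is now, in the round well. Leave the short bolt and the small nut where they lie, and let go of everything.

Things in the scene. Friction and masses are not known exactly. Their poses are not given: they have to be found in the camera images.
- bolt_mid (a point): The long steel bolt with its nut run on to the end, lying: 104 mm over all; round shank 16 mm thick, 84 mm long between the hexagonal head and the equal nut (both 26 mm across flats, 10 mm thick). Point: middle of the bolt, on its axis, 13 mm over the table; x axis along the bolt. About 0.2 kg, balanced here.
- nut_mid (a point): The large hexagonal nut, steel, lying flat: 46 mm across flats, 24 mm high, 30 mm bore right through. This point: its centre, half-way up; z axis along the bore; two opposite flats face along +x and -x, the others at steps of 60 degrees. About 0.18 kg.
- buffer_mid (a point): The rubber buffer, standing: a black cylinder with steel end plates, 44 mm in diameter, 55 mm high. This point: its centre, half-way up; z axis along it. About 0.16 kg. Either end may be down.
- filter_mid (a point): The white filter canister, standing: 60 mm in diameter, 74 mm high, its upper rim bevelled in the top 6 mm. This point: its centre, half-way up; z axis up. About 0.3 kg.
- small_nut_mid (a point): The small nut, a look-alike, not part of the kit: steel, 32 mm across flats, 18 mm high, 18 mm bore, lying flat. This point: its centre.
- short_bolt_mid (a point): The short bolt with its nut run on, a look-alike, not part of the kit: same thickness, head and nut as the long bolt but 60 mm long over all. This point: its middle, on its axis; x axis along it.
- cradle_seat (a point): The cradle, a white and grey insert (102 mm square plate), one of four fixed two by two, 108 mm apart, in the blue caddy (226 mm square, rim 16 mm), order varies. Two 8 mm thick uprights, 48 mm clear between them, with 45 degree V notches (43 mm wide, 21 mm deep) in line along x. Point: seat of the middle of the bolt's axis, 40 mm over the table, 30 over the plate; bolt along x, either way round, head and nut outside the uprights (10 mm play).
- spigot_foot (a point): The spigot, a white and grey insert (102 mm square plate), one of four fixed two by two, 108 mm apart, in the blue caddy (226 mm square, rim 16 mm), order varies. A peg 12 mm in diameter, 20 mm high, narrowing to 6 mm at its top, stands amid the flat plate, for the bore of the large nut. Point: the peg's foot, on the plate, 10 mm over the table; z up, x and y along the plate's edges.
- pocket_floor (a point): The square pocket, a white and grey insert (102 mm square plate), one of four fixed two by two, 108 mm apart, in the blue caddy (226 mm square, rim 16 mm), order varies. A square tray, 90 mm wide inside, with walls 14 mm high above its floor. This point: centre of its floor, 10 mm over the table; z up; x and y along its walls.
- well_floor (a point): The round well, a white and grey insert (102 mm square plate), one of four fixed two by two, 108 mm apart, in the blue caddy (226 mm square, rim 16 mm), order varies. A round collar, 82 mm inside diameter, 4 mm thick, 25 mm high above its floor. This point: centre of its floor, 10 mm over the table; z up.

How it is judged (in metres and radians):
On the way, in this order (a step that is already met when the one before it is completed fails the run):
1. the long bolt lies in the cradle, the large nut over the spigot and the buffer in the square pocket (horizontal distance between bolt_mid and cradle_seat below 0.014 m and z of bolt_mid in the frame of cradle_seat between -0.006 and 0.006 m and angle between the x axis of bolt_mid and the x axis of cradle_seat, either way round below 0.17 rad and horizontal distance between nut_mid and spigot_foot below 0.014 m and z of nut_mid in the frame of spigot_foot between 0.006 and 0.018 m and (angle between nut_mid's own z axis and vertical below 0.12 rad or angle between nut_mid's own z axis and vertical above 3.02 rad) and horizontal distance between buffer_mid and pocket_floor below 0.036 m and z of buffer_mid in the frame of pocket_floor between 0.0215 and 0.0335 m and (angle between buffer_mid's own z axis and vertical below 0.12 rad or angle between buffer_mid's own z axis and vertical above 3.02 rad)), for 0.2 s.
2. after that the filter stands in the round well (horizontal distance between filter_mid and well_floor below 0.016 m and z of filter_mid in the frame of well_floor between 0.031 and 0.043 m and angle between filter_mid's own z axis and vertical below 0.12 rad), for 0.2 s.
At the end, for the whole second after the job is handed in: Bolt in both notches (14 mm in plan, 0.17 rad), nut flat over the spigot (14 mm), buffer standing in the pocket (36 mm), filter upright in the well (16 mm); heights to 6 mm, tilt to 0.12 rad; released, at rest; short bolt and small nut within 25 mm of where they were (all of step 1 and all of step 2 and linear speed of each of filter, buffer, nut, bolt below 0.02 m/s and distance of each of small_nut_mid, short_bolt_mid from where it was at the start of the episode below 0.025 m); the robot touches nothing.
It fails at once if the short bolt or the small nut is moved by more than 25 mm (distance of any of small_nut_mid, short_bolt_mid from where it was at the start of the episode above 0.025 m).
It also fails if it takes over 112 s, if anything falls off the work surface, if the arm or the gripper's body presses on something with over 40 N, if the wrist force passes 120 N, or if a joint passes its speed limit or range.

## Working session

There is one attempt and no reset: what is moved stays moved. The work goes in short steps, Python scripts to look and compute and a tool call to move; the robot and the scene stay as the last step left them, time stands still between calls to the robot, and variables do not carry over. Pictures are saved under pics/ and viewed, at most 14 in all, crops included, and the job is handed in when it is done.

Besides the shell and the picture viewer there is one more tool, called after "Emit:" by a JSON object that holds its "fn" and its "kwargs". carry_out: Moves the arm, as the interface text tells. Its arguments: {"type":"object","properties":{"increments":{"type":"array","items":{"type":"array","items":{"type":"number"}}},"squeeze":{"type":"number"}},"required":["increments"]}

```bash
mkdir -p pics; ls; python3 - <<'E'
from station import *
import cv2
s=read_state()
for k,v in s.items(): print(k,v)
for n in ("top","side","wrist"):
    print(n,get_calibration(n))
for n in ("top","side"):
    cv2.imwrite(f"pics/{n}0.png",cv2.cvtColor(read_camera(n),cv2.COLOR_RGB2BGR))
E
```

```text
pics
t 0.0
joint_positions [ 1.19318952  0.57657184  0.02486279  1.43792629 -0.0150267   1.12901755
 -0.05649615]
dq [ 0.00043372 -0.00224873 -0.0007685  -0.00045573  0.00094026  0.00113487
 -0.00076558]
joint_efforts [-1.36940838e-03 -7.65759516e+01  2.25026920e+00 -2.85964340e+01
  1.53307820e-02  1.28864261e-02  7.19273976e-05]
tool_pos [ 195.35410592 -645.65123149  247.40990868]
orientation [[ 9.57145284e-01  2.89607616e-01 -5.78009062e-04]
 [ 2.89608182e-01 -9.57143883e-01  1.63931570e-03]
 [-7.84795278e-05 -1.73645944e-03 -9.99998489e-01]]
contact_force [ 0.34009771 -0.45921688  0.92063337]
torque [0.03242382 0.01272839 0.02166914]
grip_force 0.0
width 85.36337735812403
top {'fovy': 55.051645139316335, 'cx': 324.7917656842317, 'cy': 198.68363814411916, 'position': array([ 380.62053928,  -17.74746648, 1279.99415829]), 'orientation': array([[ 0.01873621,  0.99286928, -0.11772659],
       [-0.99976309,  0.01730011, -0.01320881],
       [-0.01107794,  0.11794618,  0.9929582 ]])}
side {'fovy': 56.70046623015757, 'cx': 319.5572927742171, 'cy': 194.76490178070742, 'position': array([134.34094284, 473.79949555, 726.84904505]), 'orientation': array([[-0.78669713,  0.43793484, -0.43510998],
       [-0.61705578, -0.57917234,  0.5327303 ],
       [-0.0187025 ,  0.68758452,  0.72586345]])}
wrist {'fovy': 70.98101925340099, 'cx': 318.2102566106014, 'cy': 196.52715524049125, 'hand_eye': array([[ 4.32159923e-04,  9.47443604e-01,  3.19922539e-01,
         8.21016319e+01],
       [ 9.99999643e-01, -6.41742382e-04,  5.49679766e-04,
         1.11269417e+00],
       [ 7.26098430e-04,  3.19922187e-01, -9.47443543e-01,
        -1.24096730e+02],
       [ 0.00000000e+00,  0.00000000e+00,  0.00000000e+00,
         1.00000000e+00]])}
```

View pics/top0.png

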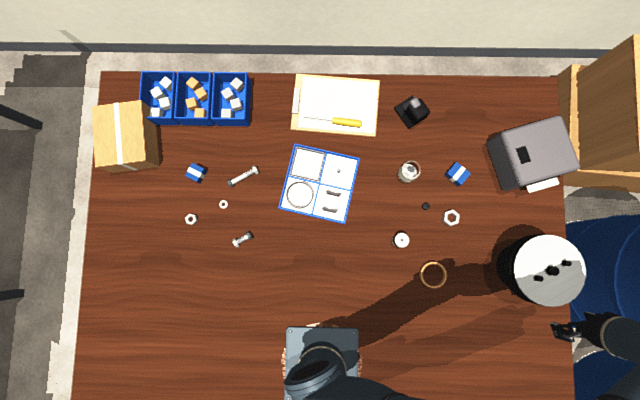

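View pics/side0.png

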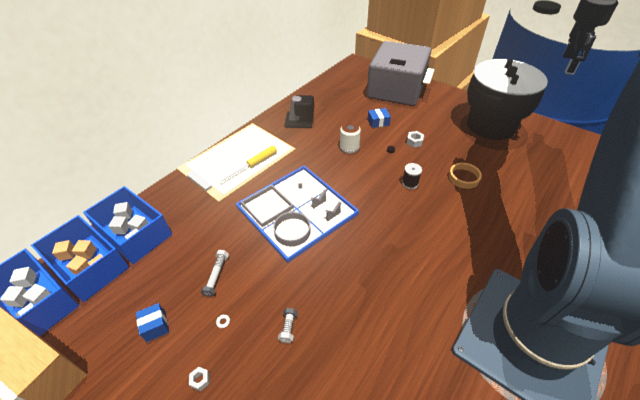

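Top view: caddy at (320,183), with spigot top right (339,171), pocket top left (308,165), well (300,194) and cradle (333,202). The long bolt is at (243,176), the short one at (242,239), the buffer at (401,240) and the filter at (409,172). There are hex nuts at (452,217) and (190,219). The pot at (545,265) stands near the arm's start pose.

```bash
cat > h.py <<'E'
from station import *
import numpy as np, cv2
def f_of(c): return 200/np.tan(np.radians(c["fovy"])/2)
def cam(n,s=None):
    c=get_calibration(n)
    if n=="wrist":
        R=np.array(s["orientation"]);p=np.array(s["tool_pos"]);H=c["hand_eye"]
        return c,R@H[:3,:3],R@H[:3,3]+p
    return c,np.array(c["orientation"]),np.array(c["position"])
def ray(C,px,z):
    c,R,p=C;f=f_of(c)
    px=np.atleast_2d(px).astype(float)
    d=np.c_[(px[:,0]-c["cx"])/f,-(px[:,1]-c["cy"])/f,-np.ones(len(px))]@R.T
    return p+d*((z-p[2])/d[:,2])[:,None]
def proj(C,P):
    c,R,p=C;f=f_of(c);q=(np.atleast_2d(P)-p)@R
    return np.c_[c["cx"]+f*q[:,0]/-q[:,2],c["cy"]-f*q[:,1]/-q[:,2]]
def blobs(m,amin=15):
    n,l,st,ce=cv2.connectedComponentsWithStats(m.astype(np.uint8))
    return [(np.argwhere(l==i)[:,::-1],ce[i],st[i]) for i in range(1,n) if st[i][4]>=amin]
def save(n,im,box=None,k=1):
    if box: im=im[box[1]:box[3],box[0]:box[2]]
    cv2.imwrite("pics/"+n,cv2.resize(cv2.cvtColor(im,cv2.COLOR_RGB2BGR),None,fx=k,fy=k,interpolation=cv2.INTER_CUBIC))
def tool(s,P):  # world point -> tool axes
    return np.array(s["orientation"]).T@(np.array(P)-np.array(s["tool_pos"]))
E
python3 - <<'E'
from h import *
im=read_camera("top");C=cam("top")
hsv=cv2.cvtColor(im,cv2.COLOR_RGB2HSV)
m=(hsv[...,1]<70)&(hsv[...,2]>70)
for b,c,st in blobs(m):
    if 150<c[0]<480 and 140<c[1]<260:
        r=cv2.minAreaRect(b.astype(np.float32));P=ray(C,cv2.boxPoints(r),13);e=np.linalg.norm(np.diff(P[:3],axis=0),axis=1)
        print(c.round(1),st[4],ray(C,r[0],13)[0].round(),e.round(1))
m=(hsv[...,0]>100)&(hsv[...,0]<130)&(hsv[...,1]>120)
for b,c,st in blobs(m,50):
    if 250<c[0]<400 and 130<c[1]<240:
        r=cv2.minAreaRect(b.astype(np.float32));P=ray(C,cv2.boxPoints(r),16);print("caddy",r,P.round(1).tolist(),P.mean(0).round(1))
save("topcrop.png",im,(170,130,480,260),2.5)
E
```

```text
[306.9 163.7] 908 [648.  61.  13.] [104.5 101.1]
[322.9 189.8] 2907 [582.  20.  13.] [212.8 215.7]
[407.6 172.3] 292 [ 624. -276.   13.] [62.7 61.3]
[195.3 172.4] 95 [613. 435.  13.] [18.  60.1]
[243.  175.7] 188 [604. 277.  13.] [107.5  29.2]
[457.8 173.8] 101 [ 622. -443.   13.] [63.4 19.2]
[223.1 203.9] 56 [507. 338.  13.] [26.7 26.8]
[450.6 217.4] 170 [ 475. -417.   13.] [52.2 52.6]
[190.6 218.8] 94 [455. 443.  13.] [36.7 33.2]
[241.1 239.3] 123 [391. 271.  13.] [62.8 28.3]
[401.1 239.8] 188 [ 399. -254.   13.] [48.6 47.8]
caddy ((318.80255126953125, 182.92919921875), (68.23541259765625, 67.67951965332031), 13.392496109008789) [[496.9, 154.2, 16.0], [721.1, 108.6, 16.0], [670.3, -115.9, 16.0], [448.6, -66.2, 16.0]] [584.2  20.2  16. ]
```

View pics/topcrop.png

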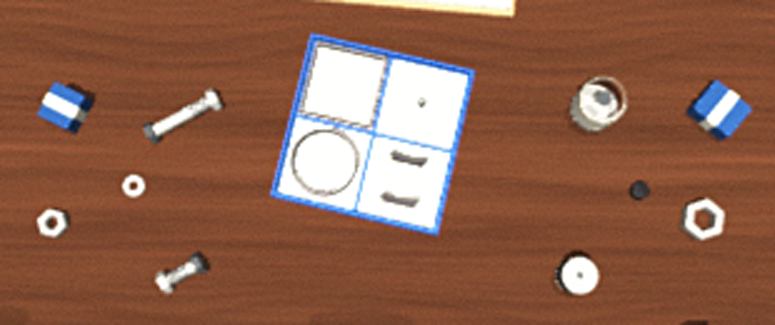

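The large nut is the right one, about 52 mm over corners, near (475,-417). The small nut, bolts, buffer and filter also match the sizes given. I'll check how high the pot is before leaving the start pose.

```bash
python3 - <<'E'
from h import *
A=cam("top");B=cam("side")
for a,b in (((552,270),(510,72)),((409,168),(350,133)),((401,240),(412,169))):
    pa,pb=A[2],B[2];da=ray(A,a,0)[0]-pa;db=ray(B,b,0)[0]-pb
    t=np.linalg.lstsq(np.c_[da,-db],pb-pa,rcond=None)[0]
    print((pa+da*t[0]).round(),(pb+db*t[1]).round())
for px,z in (((450.6,217.4),24),((401.1,239.8),55),((409,170),74),((243,175.7),13)): print(ray(A,px,z).round(1))
s=read_state();print(tool(s,[475-75,-417,248]).round())
E
```

```text
[ 321. -642.  183.] [ 323. -642.  183.]
[ 632. -273.   50.] [ 624. -277.   50.]
[ 398. -246.   52.] [ 401. -245.   52.]
[[ 475.2 -412.9   24. ]]
[[ 398.9 -245.6   55. ]]
[[ 620.3 -268.2   74. ]]
[[603.7 275.1  13. ]]
[ 262. -160.   -0.]
```

Emit:
{"fn": "carry_out", "kwargs": {"increments": [[42,-17.7,0,0,85],[42,-17.7,0,0,85],[42,-17.7,0,0,85],[42,-17.7,0,0,85],[42,-17.7,0,0,85],[42,-17.7,0,0,85],[42,-17.7,0,0,85],[42,-17.7,0,0,85],[0,0,40,0,85],[0,0,40,0,85]]}}

```text
t: 1.15
tool_pos: [478.4, -411.8, 168.1]
orientation: [[0.956, 0.293, 0.003], [0.293, -0.956, -0.001], [0.002, 0.002, -1.0]]
contact_force: [-0.6, -1.4, -1.7]
width: 85.0
grip_force: 0.0
```

```bash
python3 - <<'E'
from h import *
s=read_state();im=read_camera("wrist");C=cam("wrist",s)
print(s["tool_pos"],s["t"])
save("w1.png",im)
hsv=cv2.cvtColor(im,cv2.COLOR_RGB2HSV)
m=(hsv[...,1]<70)&(hsv[...,2]>90)
for b,c,st in blobs(m,400):
    r=cv2.minAreaRect(b.astype(np.float32));print(c.round(),st,r,ray(C,r[0],24).round(1))
E
```

```text
[ 478.38852849 -411.84484059  168.14342072] 1.15
[219.  11.] [ 176    0   77   28 1441] ((214.0, 13.5), (27.0, 76.0), 90.0) [[ 598.4 -286.    24. ]]
[399.  46.] [ 352    0   92   96 1651] ((398.795654296875, 49.03742599487305), (71.28016662597656, 76.88793182373047), 61.189208984375) [[ 618.9 -442.4   24. ]]
[584.  92.] [  510     0   130   200 20637] ((574.5, 99.5), (199.0, 129.0), 90.0) [[ 627.6 -610.1   24. ]]
[321. 189.] [ 295  164   52   50 1533] ((321.4000549316406, 188.70001220703125), (46.95742416381836, 52.771202087402344), 26.56505012512207) [[ 479.8 -416.    24. ]]
[128. 224.] [ 102  201   53   47 1915] ((127.75, 224.25), (49.497474670410156, 47.37614822387695), 45.0) [[ 383.6 -234.5   24. ]]
[211. 277.] [193 251  39  52 628] ((210.9915008544922, 274.14306640625), (16.4996337890625, 58.91966247558594), 25.20112419128418) [[ 349.  -328.2   24. ]]
[426. 277.] [406 251  38  52 625] ((425.5989685058594, 274.3412780761719), (58.91429901123047, 16.497482299804688), 64.85520935058594) [[ 418.7 -556.6   24. ]]
[ 17. 380.] [   0  357   39   43 1389] ((19.0, 378.0), (42.0, 38.0), 90.0) [[ 122.7 -119.7   24. ]]
```

View pics/w1.png

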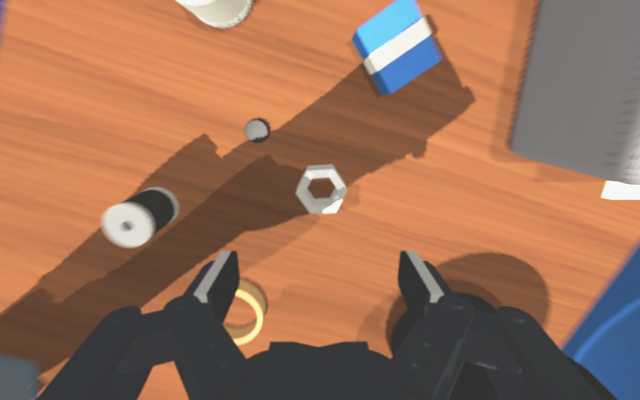

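The nut is at (321,189), 1–4 mm from directly under the TCP, with its flats turned about 27°. The buffer's top is at (128,225). I'll turn, come down closer and measure again.

Emit:
{"fn": "carry_out", "kwargs": {"increments": [[0,3,15,0.116,75],[0,0,15,0.116,75],[0,0,15,0.116,75],[0,0,13,0.116,75],[0,0,0,0,75]]}}

```text
t: 1.7
tool_pos: [476.2, -415.5, 109.2]
orientation: [[0.985, -0.171, -0.003], [-0.171, -0.985, 0.002], [-0.003, -0.001, -1.0]]
contact_force: [-0.2, 0.3, -0.4]
width: 74.5
grip_force: 0.0
```

```bash
python3 - <<'E'
from h import *
s=read_state();im=read_camera("wrist");C=cam("wrist",s)
save("w2.png",im,(220,100,420,300),2)
hsv=cv2.cvtColor(im,cv2.COLOR_RGB2HSV)
m=(hsv[...,1]<70)&(hsv[...,2]>90)
for b,c,st in blobs(m,400):
    if abs(c[0]-320)<60 and 120<c[1]<280:
        r=cv2.minAreaRect(b.astype(np.float32));print(c.round(),st,r)
        P=ray(C,r[0],22)[0];print(P.round(1),tool(s,P).round(1))
        (x,y),_=cv2.minEnclosingCircle(b.astype(np.float32));print(tool(s,ray(C,(x,y),22)[0]).round(1))
        h=ray(C,cv2.convexHull(b.astype(np.int32))[:,0],22)[:,:2].astype(np.float32); print(cv2.minAreaRect(h))
E
```

```text
[319. 206.] [ 290  171   60   69 2521] ((319.5, 205.0), (68.0, 59.0), 90.0)
[ 479.6 -418.    22. ] [ 4.   2.  87.2]
[ 3.9  2.  87.2]
((478.3813781738281, -417.8493957519531), (47.402530670166016, 58.44609069824219), 80.9908447265625)
```

View pics/w2.png

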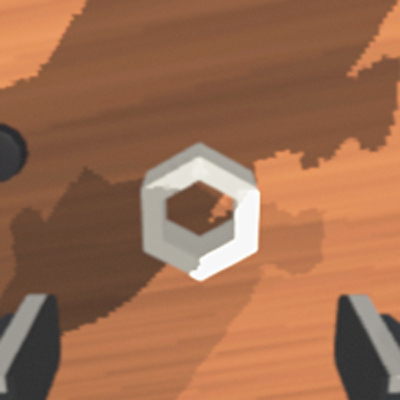

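The flats now face the jaws squarely: the nut is at (320,206), offset about +2.5 in x and +2 in y. Going down to grasp.

Emit:
{"fn": "carry_out", "kwargs": {"increments": [[2.5,2,15,0,75],[0,0,20,0,75],[0,0,20,0,70],[0,0,18,0,66],[0,0,10,0,62],[0,0,4.5,0,58],[0,0,0,0,58]], "squeeze": 50}}

```text
t: 2.45
tool_pos: [479.1, -418.6, 22.6]
orientation: [[0.986, -0.169, -0.0], [-0.169, -0.986, 0.0], [-0.0, -0.0, -1.0]]
contact_force: [-0.3, -0.7, 0.1]
width: 57.7
grip_force: 0.0
```

Emit:
{"fn": "carry_out", "kwargs": {"increments": [[0,0,0,0,40],[0,0,0,0,40],[0,0,0,0,40],[0,0,0,0,40]], "squeeze": 50}}

```text
t: 2.85
tool_pos: [479.6, -418.9, 23.8]
orientation: [[0.986, -0.169, 0.001], [-0.169, -0.986, -0.001], [0.001, 0.001, -1.0]]
contact_force: [-1.1, -0.4, 5.6]
width: 44.9
grip_force: 52.4
```

Emit:
{"fn": "carry_out", "kwargs": {"increments": [[0,0,-20,0,40],[0,0,-40,0,40],[0,0,-40,0,40],[9,-40,-40,0,40],[9,-40,0,0,40],[9,-40,0,0,40],[9,-40,0,0,40],[9,-40,0,0,40],[9,-40,0,0,40],[0,-20,0,0,40]]}}

```text
t: 3.85
tool_pos: [576.2, -171.3, 157.6]
orientation: [[0.986, -0.165, 0.001], [-0.165, -0.986, 0.002], [0.001, -0.002, -1.0]]
contact_force: [-0.2, 0.9, -0.8]
width: 44.9
grip_force: 51.7
```

```bash
python3 - <<'E'
from h import *
s=read_state();im=read_camera("wrist");C=cam("wrist",s)
print(s["tool_pos"],s["width"])
save("w3.png",im)
T=cam("top")
for px in((338.4,170.8),):print(ray(T,px,30))
for P in ((625,-44,30),(519.6,-21,40),(648,61,10),(543,84,10)): print(P,proj(C,np.array(P,float)).round(),proj(T,np.array(P,float)).round(1))
E
```

```text
[ 576.17691547 -171.34859546  157.63009257] 44.89309246137964
[[622.4614634  -44.38370963  30.        ]]
(625, -44, 30) [[171. 166.]] [[338.3 170. ]]
(519.6, -21, 40) [[179. 273.]] [[330.8 201.2]]
(648, 61, 10) [[ 71. 156.]] [[307.1 164. ]]
(543, 84, 10) [[ 93. 253.]] [[299.5 194.7]]
```

View pics/w3.png

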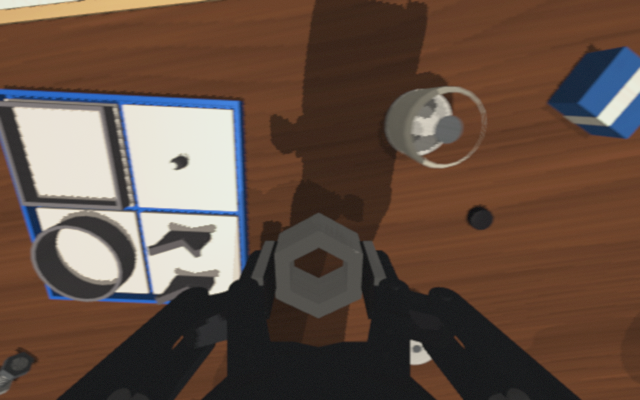

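The view shows the peg near (179,160), 8 px from where I predicted it. The nut is held square in the jaws and the filter is at (430,127). I'll go over the spigot and look once more.

Emit:
{"fn": "carry_out", "kwargs": {"increments": [[6.3,-33.3,0,0.013,40],[6.3,-33.3,0,0.013,40],[6.3,-33.3,0,0.013,40],[6.3,-33.3,0,0.013,40],[0,0,0,0,40]]}}

```text
t: 4.4
tool_pos: [625.7, -43.6, 157.4]
orientation: [[0.977, -0.214, 0.001], [-0.214, -0.977, 0.004], [-0.0, -0.004, -1.0]]
contact_force: [-0.2, 0.7, -1.4]
width: 44.4
grip_force: 51.8
```

```bash
python3 - <<'E'
from h import *
s=read_state();im=read_camera("wrist");C=cam("wrist",s)
print(s["tool_pos"])
save("w4.png",im)
hsv=cv2.cvtColor(im,cv2.COLOR_RGB2HSV)
m=(hsv[...,0]>100)&(hsv[...,0]<130)&(hsv[...,1]>120)&(hsv[...,2]>60)
for b,c,st in blobs(m,300): print(c.round(),st)
print(proj(C,np.array([[623,-44,10.],[623,-44,30],[584,20,10]])))
E
```

```text
[625.74603108 -43.63492188 157.37869701]
[266. 168.] [ 142  128  242  169 4223]
[[318.71954072 190.46188502]
 [318.67236711 196.79401083]
 [268.21233261 236.37855726]]
```

View pics/w4.png

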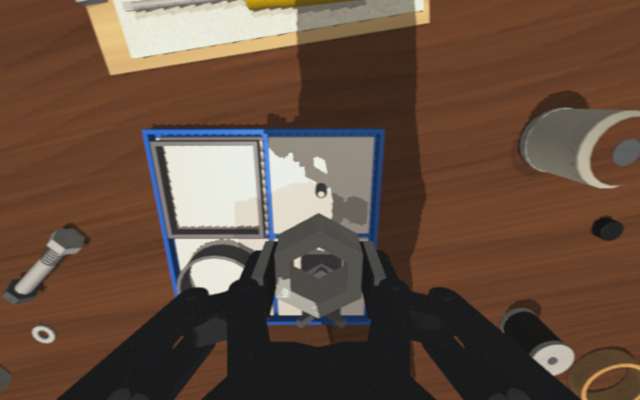

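The peg is at (321,190), so it sits about 2.5 mm along tool +y from the TCP. Lowering the nut.

Emit:
{"fn": "carry_out", "kwargs": {"increments": [[0.5,2.5,10,0,40],[0,0,25,0,40],[0,0,30,0,40],[0,0,25,0,40],[0,0,15,0,40],[0,0,10,0,40],[0,0,5,0,40],[0,0,0,0,40]]}}

```text
t: 5.25
tool_pos: [624.0, -53.3, 37.6]
orientation: [[0.975, -0.221, -0.0], [-0.221, -0.975, -0.0], [-0.0, 0.0, -1.0]]
contact_force: [0.0, 0.1, -0.8]
width: 45.0
grip_force: 51.9
```

Emit:
{"fn": "carry_out", "kwargs": {"increments": [[0,0,0,0,40],[0,0,0,0,40]]}}

```text
t: 5.45
tool_pos: [624.7, -52.9, 38.6]
orientation: [[0.975, -0.22, 0.001], [-0.22, -0.975, -0.0], [0.001, -0.0, -1.0]]
contact_force: [-0.1, 0.9, -0.7]
width: 44.8
grip_force: 51.9
```

```bash
python3 - <<'E'
from h import *
s=read_state();im=read_camera("wrist");C=cam("wrist",s)
print(s["tool_pos"],s["contact_force"])
save("w5.png",im,(160,60,480,340),2)
print(proj(C,np.array([[625.5,-46.6,30]])))
E
```

```text
[624.65569149 -52.92037134  38.60822056] [-0.09321614  0.91236487 -0.70352784]
[[304.6768652  263.47020297]]
```

View pics/w5.png

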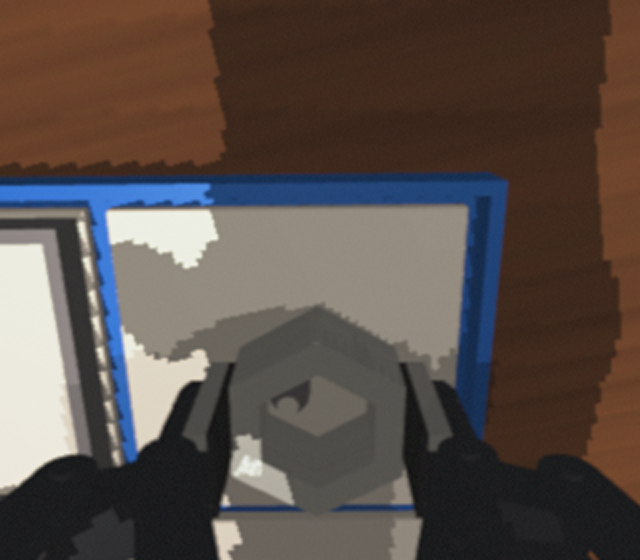

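The peg shows at the left inside the bore, at crop (290,405), which matches my estimate. The nut needs to move about −6.5 in y, then lower a little and be let go.

Emit:
{"fn": "carry_out", "kwargs": {"increments": [[0,-3.5,0,0,40],[0,-3,0,0,40],[0,0,2,0,40],[0,0,1.5,0,40],[0,0,0,0,40],[0,0,0,0,40]]}}

```text
t: 6.1
tool_pos: [625.5, -46.5, 34.1]
orientation: [[0.975, -0.221, -0.0], [-0.221, -0.975, -0.0], [-0.0, 0.0, -1.0]]
contact_force: [-0.9, 0.7, -1.6]
width: 44.6
grip_force: 51.9
```

Emit:
{"fn": "carry_out", "kwargs": {"increments": [[0,0,0,0,50],[0,0,0,0,60],[0,0,0,0,62],[0,0,0,0,62],[0,0,-10,0,62],[0,0,-20,0,62],[0,0,-30,0,62],[0,0,-40,0,70]]}}

```text
t: 6.9
tool_pos: [624.6, -46.4, 134.7]
orientation: [[0.975, -0.22, -0.003], [-0.22, -0.975, 0.0], [-0.002, 0.001, -1.0]]
contact_force: [0.2, 0.6, 0.5]
width: 70.0
grip_force: 0.0
```

Emit:
{"fn": "carry_out", "kwargs": {"increments": [[-22,30.5,-5,0,85],[-22,30.5,-5,0,85],[-22,30.5,0,0,85],[-22,30.5,0,0,85],[-22,30.5,0,0,85],[-22,30.5,0,0,85],[-22,30.5,0,0,85],[-22,30.5,0,0,85],[0,0,0,0,85],[0,0,0,0,85]]}}

```text
t: 7.9
tool_pos: [399.9, -246.3, 145.0]
orientation: [[0.975, -0.223, 0.001], [-0.223, -0.975, -0.0], [0.001, 0.0, -1.0]]
contact_force: [1.1, 0.5, 0.1]
width: 84.9
grip_force: 0.0
```

```bash
cat >> h.py <<'E'
def look(z,lo,hi,box,amin=300,n="wrist"):
    s=read_state();im=read_camera(n);C=cam(n,s)
    print(np.round(s["tool_pos"],1))
    hsv=cv2.cvtColor(im,cv2.COLOR_RGB2HSV);m=cv2.inRange(hsv,lo,hi)
    for b,c,st in blobs(m,amin):
        if box[0]<c[0]<box[2] and box[1]<c[1]<box[3]:
            (x,y),r=cv2.minEnclosingCircle(b.astype(np.float32));P=ray(C,(x,y),z)[0]
            rect=cv2.minAreaRect(ray(C,cv2.convexHull(b.astype(np.int32))[:,0],z)[:,:2].astype(np.float32))
            print("blob",c.round(),st,"circ",round(x),round(y),round(r),"P",P.round(1),"tool",tool(s,P).round(1),"rect",np.round(rect[0],1),np.round(rect[1],1),round(rect[2],1))
    return s,im,C
E
python3 - <<'E'
from h import *
s,im,C=look(55,(0,0,100),(179,70,255),(180,80,460,300))
print(proj(C,np.array([399,-246,55.])).round())
E
```

```text
[ 399.9 -246.3  145. ]
blob [326. 194.] [299 183  48  28 686] circ 322 200 25 P [ 406.2 -252.3   55. ] tool [ 7.3  4.4 90. ] rect [ 410.2 -255.8] [40.2 17.8] 50.6
[[317. 210.]]
```

```bash
python3 - <<'E'
from h import *
s,im,C=look(55,(0,0,60),(179,80,255),(180,80,460,300))
hsv=cv2.cvtColor(im,cv2.COLOR_RGB2HSV)
for y in range(150,260,6): print(y,[tuple(map(int,hsv[y,x])) for x in range(285,365,10)])
E
```

```text
[ 400.7 -245.5  144.8]
blob [321. 208.] [ 294  182   54   52 2114] circ 321 208 27 P [ 401.1 -248.5   55. ] tool [ 0.8  2.9 89.8] rect [ 400.4 -248.4] [43.5 44.5] 77.3
blob [211. 276.] [194 250  37  53 563] circ 216 276 29 P [ 358.1 -143.1   55. ] tool [-64.4 -90.4  89.8] rect [ 360.  -139.1] [13.5 62. ] 50.4
blob [426. 276.] [406 251  38  52 559] circ 421 276 29 P [ 317.8 -321.5   55. ] tool [-64.2  92.5  89.7] rect [ 317.9 -325.9] [61.4 13.2] 15.0
150 [(10, 132, 62), (11, 143, 64), (10, 139, 66), (11, 139, 66), (10, 125, 63), (10, 138, 59), (10, 123, 58), (10, 134, 61)]
156 [(11, 141, 65), (12, 141, 65), (10, 130, 59), (10, 134, 61), (10, 140, 60), (10, 138, 61), (10, 134, 63), (11, 133, 65)]
162 [(11, 132, 60), (11, 138, 59), (11, 141, 58), (11, 140, 62), (11, 133, 65), (11, 131, 64), (12, 142, 63), (11, 139, 66)]
168 [(11, 127, 62), (13, 136, 62), (11, 131, 66), (10, 100, 66), (12, 91, 70), (10, 146, 68), (10, 133, 65), (8, 128, 60)]
174 [(10, 134, 63), (12, 145, 65), (13, 63, 73), (15, 20, 26), (15, 20, 26), (16, 34, 82), (10, 128, 64), (11, 134, 63)]
180 [(10, 139, 68), (11, 13
[... 998 characters left out ...]
, 88), (15, 17, 88), (14, 32, 89), (11, 157, 109), (11, 151, 113)]
234 [(11, 130, 47), (9, 114, 47), (10, 130, 47), (11, 144, 90), (11, 136, 94), (11, 151, 96), (11, 156, 113), (11, 152, 104)]
240 [(10, 120, 49), (8, 125, 51), (13, 138, 48), (11, 149, 96), (12, 155, 94), (11, 147, 99), (11, 151, 105), (11, 149, 108)]
246 [(12, 130, 49), (12, 135, 49), (11, 136, 47), (11, 152, 89), (11, 152, 89), (11, 152, 104), (10, 147, 104), (11, 151, 101)]
252 [(13, 127, 46), (11, 125, 45), (9, 130, 45), (11, 145, 86), (12, 149, 87), (11, 148, 102), (11, 152, 106), (11, 149, 106)]
258 [(12, 122, 46), (13, 141, 47), (8, 113, 45), (12, 147, 90), (12, 156, 90), (11, 149, 101), (11, 151, 101), (11, 148, 100)]
```

The disc measures 43.5 by 44.5 mm at height 55, which fits the buffer; its offset is (0.8, 2.9).

Emit:
{"fn": "carry_out", "kwargs": {"increments": [[0.8,2.9,15,0,85],[0,0,30,0,85],[0,0,30,0,85],[0,0,20,0,80],[0,0,10,0,75],[0,0,0,0,35],[0,0,0,0,35],[0,0,0,0,35],[0,0,0,0,35],[0,0,0,0,35]], "squeeze": 45}}

```text
t: 9.0
tool_pos: [400.8, -248.7, 40.0]
orientation: [[0.975, -0.22, 0.001], [-0.22, -0.975, -0.001], [0.002, 0.0, -1.0]]
contact_force: [1.2, 1.7, 5.0]
width: 42.1
grip_force: 46.1
```

Emit:
{"fn": "carry_out", "kwargs": {"increments": [[0,0,-30,0,35],[0,0,-40,0,35],[17.3,-35.4,-20,0,35],[17.3,-35.4,0,0,35],[17.3,-35.4,0,0,35],[17.3,-35.4,0,0,35],[17.3,-35.4,0,0,35],[17.3,-35.4,0,0,35],[17.3,-35.4,0,0,35],[17.3,-35.4,0,0,35]]}}

```text
t: 10.0
tool_pos: [598.3, -1.6, 129.4]
orientation: [[0.975, -0.22, 0.0], [-0.22, -0.975, -0.0], [0.0, 0.0, -1.0]]
contact_force: [-0.6, -0.5, -1.7]
width: 42.3
grip_force: 46.4
```

Emit:
{"fn": "carry_out", "kwargs": {"increments": [[17.3,-35.4,0,0,35],[17.3,-35.4,0,0,35],[0,0,0,0,35],[0,0,0,0,35]]}}

```text
t: 10.4
tool_pos: [646.8, 59.4, 128.8]
orientation: [[0.976, -0.219, -0.001], [-0.219, -0.976, -0.0], [-0.001, 0.0, -1.0]]
contact_force: [-0.5, -0.4, -1.8]
width: 42.2
grip_force: 46.3
```

```bash
python3 - <<'E'
from h import *
s=read_state();im=read_camera("wrist");C=cam("wrist",s)
print(s["tool_pos"],s["orientation"][0],s["width"])
save("w6.png",im)
print(proj(C,np.array([[648,59,10.],[625.5,-46.6,10],[520,-23,40]])))
E
```

```text
[646.80615258  59.35841589 128.79859969] [ 9.75794084e-01 -2.18690029e-01 -7.59173641e-04] 42.18986779701502
[[317.20732864 195.74215986]
 [435.591183   194.606941  ]
 [432.77828764 314.54193348]]
```

View pics/w6.png

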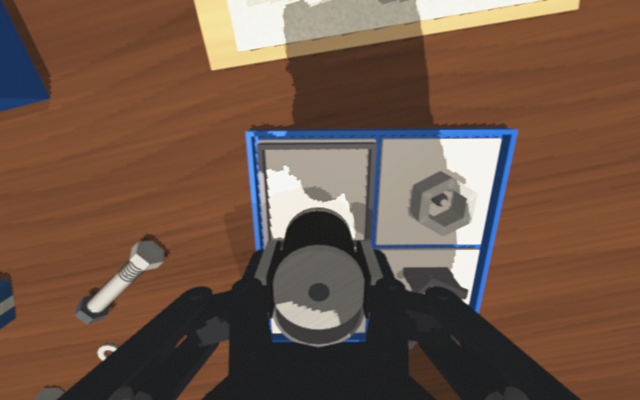

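The nut lies flat over the peg at (441,202). The pocket spans (262–372, 148–243), centred on the predicted (317,196). Lowering the buffer.

Emit:
{"fn": "carry_out", "kwargs": {"increments": [[0,0,20,0,35],[0,0,30,0,35],[0,0,18,0,35],[0,0,7,0,35],[0,0,3,0,35],[0,0,0,0,35]]}}

```text
t: 11.05
tool_pos: [647.2, 57.8, 51.8]
orientation: [[0.975, -0.221, 0.001], [-0.221, -0.975, -0.0], [0.001, 0.0, -1.0]]
contact_force: [-0.3, -0.1, -1.2]
width: 42.3
grip_force: 46.4
```

Emit:
{"fn": "carry_out", "kwargs": {"increments": [[0,0,0,0,50],[0,0,0,0,60],[0,0,0,0,62],[0,0,0,0,62],[0,0,-10,0,62],[0,0,-25,0,62],[0,0,-40,0,62],[0,0,-35,0,62]]}}

```text
t: 11.85
tool_pos: [647.0, 58.5, 163.4]
orientation: [[0.975, -0.221, 0.0], [-0.221, -0.975, -0.0], [0.0, -0.0, -1.0]]
contact_force: [0.6, 0.5, -0.3]
width: 62.0
grip_force: 0.0
```

Emit:
{"fn": "carry_out", "kwargs": {"increments": [[-15,-33.6,0,0,62],[-15,-33.6,0,0,62],[-15,-33.6,0,0,62],[-15,-33.6,0,0,62],[-15,-33.6,0,0,62],[-15,-33.6,0,0,62],[0,0,5,0.134,62],[0,0,5,0.134,62],[0,0,5,0.134,62],[0,0,5,0.134,62]]}}

```text
t: 12.85
tool_pos: [603.7, 275.2, 141.9]
orientation: [[0.722, -0.691, 0.001], [-0.691, -0.722, 0.0], [0.0, -0.001, -1.0]]
contact_force: [0.0, 0.4, -0.5]
width: 62.1
grip_force: 0.0
```

Emit:
{"fn": "carry_out", "kwargs": {"increments": [[0,0,5,0.134,62],[0,0,5,0.134,62],[0,0,5,0.134,62],[0,0,0,0,62],[0,0,0,0,62]]}}

```text
t: 13.35
tool_pos: [603.5, 275.4, 126.5]
orientation: [[0.403, -0.915, 0.0], [-0.915, -0.403, -0.001], [0.001, 0.0, -1.0]]
contact_force: [0.0, -0.3, 0.5]
width: 62.1
grip_force: 0.0
```

```bash
python3 - <<'E'
from h import *
s,im,C=look(13,(0,0,60),(179,80,255),(200,80,440,300))
print(s["orientation"][:,0],s["joint_positions"].round(2))
save("w7.png",im,(160,60,480,340),2)
E
```

```text
[603.5 275.4 126.5]
blob [319. 196.] [ 295  139   46  120 2686] circ 319 198 60 P [603.1 273.8  13. ] tool [  1.2   1.  113.5] rect [601.3 277.6] [ 30.8 113.1] 29.6
blob [242. 267.] [228 244  30  48 574] circ 246 267 25 P [639.6 367.3  13. ] tool [-69.6 -70.1 113.4] rect [644.3 368.4] [15.3 57.6] 2.6
blob [395. 267.] [379 244  31  48 562] circ 390 267 25 P [510.9 310.6  13. ] tool [-69.6  70.5 113.4] rect [506.6 307.7] [15.6 57.7] 44.6
[ 4.03360270e-01 -9.15040825e-01  8.84037527e-04] [-0.82  0.74  0.56  1.62 -0.47  0.91 -2.8 ]
```

View pics/w7.png

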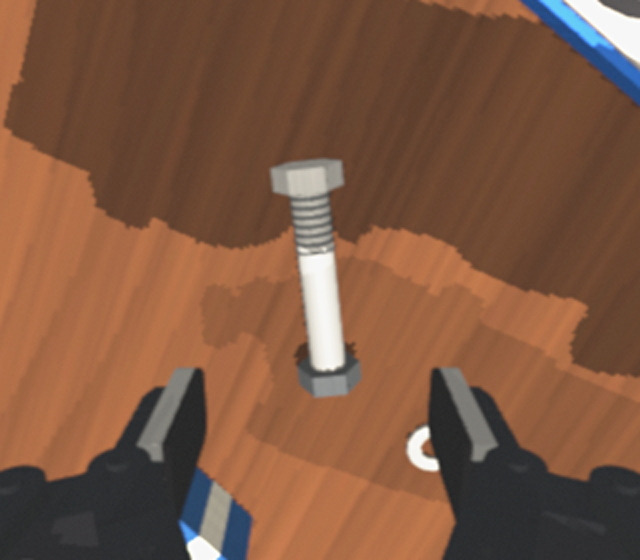

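The bolt lies with its shank from crop (312,193) to (329,368), leaning about 6° from tool x. Joint 7 is near its limit, so it must turn back (negative yaw).

```bash
python3 - <<'E'
from h import *
s=read_state();C=cam("wrist",s)
P=ray(C,[(316,156.5),(324.5,244)],13);T=np.array([tool(s,p) for p in P]);print(P.round(1),T.round(1),np.linalg.norm(P[1]-P[0]),T.mean(0).round(1))
d=T[0]-T[1];print(np.arctan2(d[1],d[0]))
E
```

```text
[[620.7 240.3  13. ]
 [579.8 313.6  13. ]] [[ 39.   -1.5 113.6]
 [-44.6   6.4 113.6]] 83.9699452649948 [ -2.8   2.4 113.6]
-0.0941096973120588
```

Emit:
{"fn": "carry_out", "kwargs": {"increments": [[-2.8,2.4,10,0,55],[0,0,20,-0.094,50],[0,0,25,0,45],[0,0,25,0,40],[0,0,15,0,36],[0,0,7,0,34],[0,0,2,0,34],[0,0,0,0,34]]}}

```text
t: 14.2
tool_pos: [600.8, 276.7, 22.7]
orientation: [[0.484, -0.875, 0.001], [-0.875, -0.484, 0.0], [0.0, -0.001, -1.0]]
contact_force: [0.1, 0.3, -0.2]
width: 33.9
grip_force: 0.0
```

Emit:
{"fn": "carry_out", "kwargs": {"increments": [[0,0,0,0,10],[0,0,0,0,10],[0,0,0,0,10],[0,0,0,0,10],[0,0,0,0,10]], "squeeze": 70}}

```text
t: 14.7
tool_pos: [601.1, 276.9, 23.5]
orientation: [[0.484, -0.875, 0.002], [-0.875, -0.484, 0.001], [0.0, -0.002, -1.0]]
contact_force: [-0.6, -0.1, 6.5]
width: 13.2
grip_force: 68.6
```

Emit:
{"fn": "carry_out", "kwargs": {"increments": [[0,0,-15,0,10],[0,0,-30,0,10],[0,0,-30,0,10],[0,0,-20,-0.1207,10],[0,0,-20,-0.1207,10],[0,0,0,-0.1207,10],[0,0,0,-0.1207,10],[0,0,0,-0.1207,10],[0,0,0,-0.1207,10],[0,0,0,-0.1207,10]]}}

```text
t: 15.7
tool_pos: [600.2, 276.4, 138.2]
orientation: [[0.977, -0.215, 0.0], [-0.215, -0.977, -0.0], [0.0, 0.0, -1.0]]
contact_force: [-0.3, 0.4, -1.8]
width: 13.5
grip_force: 68.6
```

Emit:
{"fn": "carry_out", "kwargs": {"increments": [[-1.7,38.8,0,0,10],[-1.7,38.8,0,0,10],[-1.7,38.8,0,0,10],[-1.7,38.8,0,0,10],[-1.7,38.8,0,0,10],[-1.7,38.8,0,0,10],[-1.7,38.8,0,0,10],[-1.7,38.8,0,0,10],[0,0,0,0,10],[0,0,0,0,10]]}}

```text
t: 16.7
tool_pos: [518.9, -24.3, 138.1]
orientation: [[0.975, -0.222, 0.001], [-0.222, -0.975, -0.0], [0.001, -0.0, -1.0]]
contact_force: [0.3, 0.3, -1.3]
width: 13.0
grip_force: 68.8
```

```bash
python3 - <<'E'
from h import *
s=read_state();im=read_camera("wrist");C=cam("wrist",s)
print(s["tool_pos"],s["orientation"][:,0],s["joint_positions"].round(2))
save("w8.png",im,(170,80,490,340),2.3)
c0=np.array([520,-23.5]);u=np.array([.976,-.219]);v=np.array([.219,.976])
print(proj(C,[[*(c0+a*u+b*v),40.] for a in(-32,32) for b in (-21.5,0,21.5)]).round(1).tolist())
E
```

```text
[518.88859071 -24.30801934 138.14210252] [ 9.74999509e-01 -2.22205258e-01  8.83253790e-04] [-0.24  0.5   0.28  1.99 -0.22  0.68 -1.61]
[[340.5, 238.2], [316.1, 238.2], [291.6, 238.3], [342.3, 166.8], [315.6, 166.9], [289.0, 166.9]]
```

View pics/w8.png

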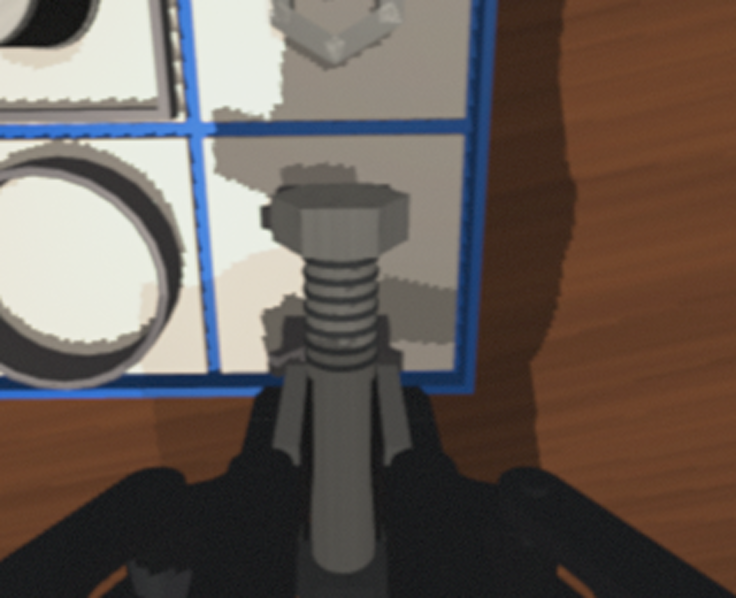

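```bash
python3 - <<'E'
from h import *
s=read_state();C=cam("wrist",s)
c0=np.array([520,-23.5]);u=np.array([.976,-.219]);v=np.array([.219,.976])
f=lambda a,b,z:((proj(C,[[*(c0+a*u+b*v),z]])-[170,80])*2.3).round().tolist()
for a,b,z in((51,0,10.),(-51,0,10.),(0,51,10.),(0,-51,10.),(32,24,50.),(24,24,50.),(-24,24,50.),(-32,24,50.)):print(a,b,z,f(a,b,z))
# held bolt axis height ~127.6 : nut/head positions relative to TCP
for x in (52,42,-42): print(x,((proj(C,np.array(s["tool_pos"])+np.array(s["orientation"])@[x,0,10.5])-[170,80])*2.3).round())
E
```

```text
51 0 10.0 [[339.0, 135.0]]
-51 0 10.0 [[340.0, 372.0]]
0 51 10.0 [[215.0, 260.0]]
0 -51 10.0 [[464.0, 260.0]]
32 24 50.0 [[268.0, 207.0]]
24 24 50.0 [[269.0, 230.0]]
-24 24 50.0 [[273.0, 357.0]]
-32 24 50.0 [[274.0, 377.0]]
52 [[336. 202.]]
42 [[336. 247.]]
-42 [[337. 557.]]
```

The plate edges at crop y 133–372 and x ~207–462 agree with the prediction to about 2 mm, and the bolt lines up with the notches. Lowering the bolt.

Emit:
{"fn": "carry_out", "kwargs": {"increments": [[2,-3,15,0,10],[0,0,25,0,10],[0,0,22,0,10],[0,0,14,0,10],[0,0,7,0,10],[0,0,3,0,10],[0,0,0,0,10],[0,0,0,0,10]]}}

```text
t: 17.55
tool_pos: [521.5, -21.1, 51.8]
orientation: [[0.976, -0.219, 0.0], [-0.219, -0.976, -0.001], [0.0, 0.001, -1.0]]
contact_force: [-2.2, -5.7, 0.5]
width: 13.0
grip_force: 69.0
```

Emit:
{"fn": "carry_out", "kwargs": {"increments": [[0,1.5,0.5,0,10],[0,0,0.5,0,10],[0,0,0,0,20],[0,0,0,0,30],[0,0,0,0,36],[0,0,0,0,36],[0,0,-10,0,36],[0,0,-25,0,36],[0,0,-40,0,50],[0,0,-30,0,70]]}}

```text
t: 18.55
tool_pos: [521.3, -22.4, 157.6]
orientation: [[0.976, -0.22, 0.001], [-0.22, -0.976, -0.0], [0.001, -0.0, -1.0]]
contact_force: [0.4, -0.8, -0.9]
width: 62.7
grip_force: 0.0
```

```bash
python3 - <<'E'
from h import *
s=read_state();im=read_camera("wrist");C=cam("wrist",s)
print(s["tool_pos"])
save("w9.png",im,(120,60,520,360),2)
E
```

```text
[521.33086937 -22.4002118  157.60439884]
```

View pics/w9.png

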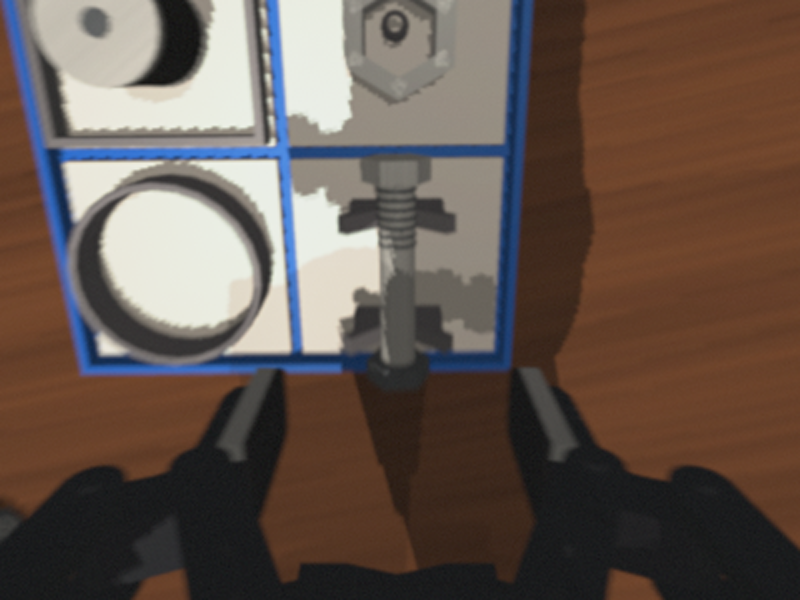

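The bolt rests in both notches, from crop (397,157) to (398,388). The nut sits over its peg, the buffer stands in the pocket, and the well's collar is centred near crop (171,270).

```bash
python3 - <<'E'
from h import *
s=read_state();C=cam("wrist",s)
px=lambda x,y:(120+x/2,60+y/2)
P=ray(C,[px(397,187),px(398,362)],40);print("bolt shank ends",P.round(1),np.linalg.norm(P[1]-P[0]),P.mean(0))
print("uprights outer",ray(C,[px(397,200),px(397,348)],49).round(1))
print("collar",ray(C,[px(70,270),px(272,258),px(165,178),px(180,366)],35).round(1),ray(C,px(171,270),35))
print("peg top",ray(C,px(395,26),30),"buffer",ray(C,px(95,25),65))
F=[620.3,-268.2,s["tool_pos"][2]];print("filter",tool(s,F))
E
```

```text
bolt shank ends [[562.4 -32.5  40. ]
 [478.8 -14.2  40. ]] 85.60787408107613 [520.60168635 -23.34331023  40.        ]
uprights outer [[558.5 -31.6  49. ]
 [490.5 -16.3  49. ]]
collar [[557.2 126.8  35. ]
 [541.9  32.1  35. ]
 [588.3  68.   35. ]
 [497.9  93.1  35. ]] [[546.71642576  80.23584427  35.        ]]
peg top [[627.08609781 -46.185905    30.        ]] buffer [[648.06807077  60.51243361  65.        ]]
filter [148.66650499 218.1262526    0.55826599]
```

The bolt centre is at (520.6,-23.3), against a seat at (520.9,-22.7) worked out from the peg. The well centre is about (545,82). Next, the filter.

Emit:
{"fn": "carry_out", "kwargs": {"increments": [[21.3,31.2,-4,0,85],[21.3,31.2,-4,0,85],[21.3,31.2,0,0,85],[21.3,31.2,0,0,85],[21.3,31.2,0,0,85],[21.3,31.2,0,0,85],[21.3,31.2,0,0,85],[0,0,0,0,85],[0,0,0,0,85]]}}

```text
t: 19.5
tool_pos: [618.4, -268.9, 163.2]
orientation: [[0.975, -0.221, -0.0], [-0.221, -0.975, -0.0], [-0.0, 0.0, -1.0]]
contact_force: [0.7, 0.4, -0.2]
width: 85.0
grip_force: 0.0
```

```bash
python3 - <<'E'
from h import *
s,im,C=look(70,(0,0,60),(179,80,255),(200,60,440,320))
print(proj(C,np.array([620.3,-268.2,74])).round())
save("w10.png",im,(170,60,470,340),2)
E
```

```text
[ 618.4 -268.9  163.2]
blob [323. 182.] [ 288  150   73   82 3090] circ 323 190 41 P [ 631.3 -276.8   70. ] tool [14.4  4.9 93.1] rect [ 628.6 -278.7] [59.1 68.3] 58.9
blob [211. 276.] [194 250  37  52 553] circ 216 276 29 P [ 573.6 -164.5   70. ] tool [-66.7 -91.9  93.2] rect [ 575.8 -160.5] [13. 62.] 49.5
blob [426. 276.] [406 251  38  52 563] circ 421 276 29 P [ 532.6 -345.8   70. ] tool [-66.6  93.9  93.2] rect [ 532.7 -350.2] [62.3 13.4] 14.9
[[316. 207.]]
```

View pics/w10.png

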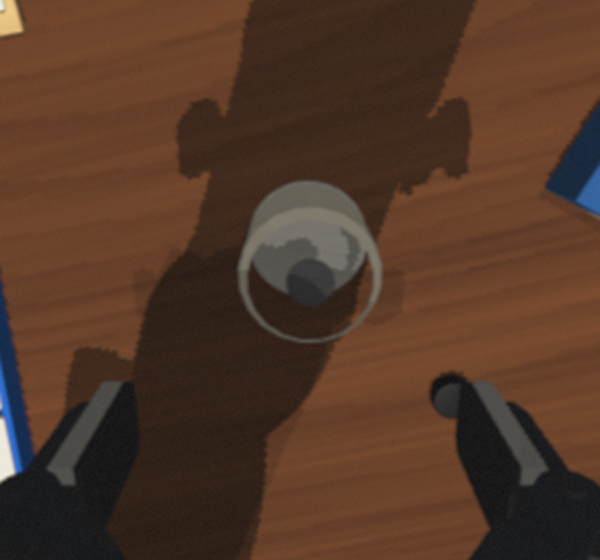

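The filter's upper rim is a ring centred at crop (310,275), with radius 72. A small dark puck lies at crop (450,397), below the right finger.

```bash
python3 - <<'E'
from h import *
s=read_state();C=cam("wrist",s)
px=lambda x,y:(170+x/2,60+y/2)
P=ray(C,[px(238,275),px(383,275),px(310,206),px(310,343),px(310.5,275)],70)
print(np.array([tool(s,p).round(1) for p in P]), P[-1])
B=ray(C,[px(306,181)],0)[0];print("base back edge",tool(s,B).round(1))
print("puck",tool(s,ray(C,px(450,397),10)[0]).round(1))
E
```

```text
[[  8.4 -22.9  93.2]
 [  8.4  36.4  93.2]
 [ 37.    6.3  93.2]
 [-22.3   6.8  93.2]
 [  8.4   6.7  93.2]] [ 625.14772866 -275.79491714   70.        ]
base back edge [ 35.3   5.8 163.2]
puck [-84.8  87.6 153.2]
```

The ring is 59 mm across at height 70, which fits the filter; the offset is (7, 6.5). Grasping it at TCP z 50.

Emit:
{"fn": "carry_out", "kwargs": {"increments": [[7,6.5,0,0,85],[0,0,15,0,85],[0,0,30,0,85],[0,0,30,0,85],[0,0,20,0,85],[0,0,12,0,85],[0,0,6,0,85],[0,0,0,0,85]]}}

```text
t: 20.35
tool_pos: [624.0, -275.5, 49.6]
orientation: [[0.976, -0.219, -0.001], [-0.219, -0.976, 0.0], [-0.001, -0.0, -1.0]]
contact_force: [0.4, -0.8, 0.8]
width: 84.5
grip_force: 0.0
```

Emit:
{"fn": "carry_out", "kwargs": {"increments": [[0,0,0,0,52],[0,0,0,0,52],[0,0,0,0,52],[0,0,0,0,52],[0,0,0,0,52]], "squeeze": 50}}

```text
t: 20.85
tool_pos: [625.0, -276.3, 51.8]
orientation: [[0.976, -0.22, 0.002], [-0.22, -0.976, -0.001], [0.003, 0.0, -1.0]]
contact_force: [0.4, -0.4, 6.8]
width: 58.8
grip_force: 54.9
```

Emit:
{"fn": "carry_out", "kwargs": {"increments": [[0,0,-20,0,52],[0,0,-40,0,52],[0,0,-40,0,52],[-17.4,-36.9,-20,0,52],[-17.4,-36.9,0,0,52],[-17.4,-36.9,0,0,52],[-17.4,-36.9,0,0,52],[-17.4,-36.9,0,0,52],[-17.4,-36.9,0,0,52],[-17.4,-36.9,0,0,52]]}}

```text
t: 21.85
tool_pos: [561.3, 4.4, 170.6]
orientation: [[0.976, -0.22, 0.0], [-0.22, -0.976, 0.0], [0.0, -0.0, -1.0]]
contact_force: [0.6, -0.1, -3.1]
width: 58.5
grip_force: 55.0
```

Emit:
{"fn": "carry_out", "kwargs": {"increments": [[-17.4,-36.9,0,0,52],[-17.4,-36.9,0,0,52],[0,0,0,0,52],[0,0,0,0,52]]}}

```text
t: 22.25
tool_pos: [543.9, 83.8, 170.5]
orientation: [[0.976, -0.217, 0.0], [-0.217, -0.976, 0.0], [0.0, -0.0, -1.0]]
contact_force: [0.5, -1.4, -3.0]
width: 58.5
grip_force: 55.1
```

```bash
python3 - <<'E'
from h import *
s=read_state();im=read_camera("wrist");C=cam("wrist",s)
print(s["tool_pos"],s["width"])
save("w11.png",im,(140,20,500,300),2)
a=np.linspace(0,2*np.pi,8,endpoint=False)
Q=np.c_[545+45*np.cos(a),82+45*np.sin(a),35+0*a]
print(((proj(C,Q)-[140,20])*2).round().tolist())
E
```

```text
[543.91232763  83.7892557  170.45074278] 58.51272866280494
[[337.0, 249.0], [277.0, 291.0], [268.0, 359.0], [310.0, 412.0], [377.0, 423.0], [434.0, 387.0], [449.0, 321.0], [410.0, 262.0]]
```

View pics/w11.png

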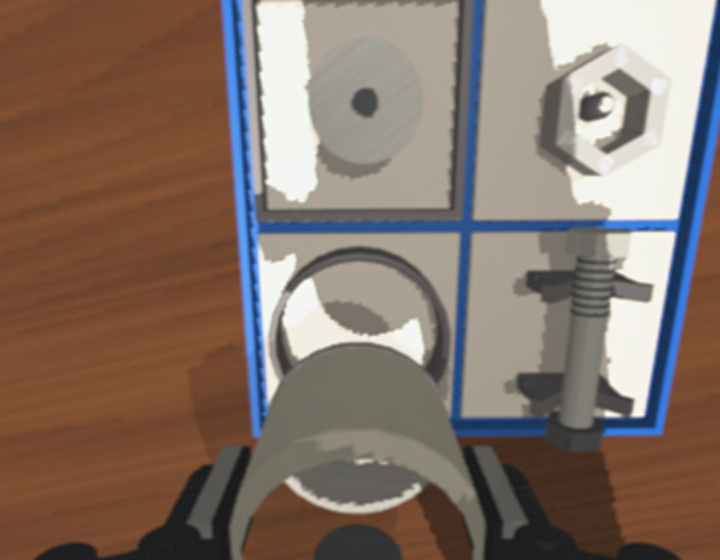

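The collar spans x 270–448 with its top at y 247, as predicted for a centre at (545,82). The nut, buffer and bolt are in their places. Lowering the filter.

Emit:
{"fn": "carry_out", "kwargs": {"increments": [[1.5,1.5,10,0,52],[0,0,25,0,52],[0,0,30,0,52],[0,0,22,0,52],[0,0,10,0,52],[0,0,5,0,52],[0,0,3,0,52],[0,0,0,0,52],[0,0,0,0,52]]}}

```text
t: 23.2
tool_pos: [545.9, 80.7, 66.0]
orientation: [[0.976, -0.22, 0.001], [-0.22, -0.976, 0.0], [0.001, -0.001, -1.0]]
contact_force: [0.5, -0.1, -2.1]
width: 58.2
grip_force: 55.0
```

Emit:
{"fn": "carry_out", "kwargs": {"increments": [[0,0,2,0,52],[0,0,1.5,0,52],[0,0,0,0,52],[0,0,0,0,52]]}}

```text
t: 23.6
tool_pos: [545.4, 80.8, 61.8]
orientation: [[0.976, -0.219, 0.0], [-0.219, -0.976, 0.0], [0.0, -0.0, -1.0]]
contact_force: [0.5, 1.0, -2.1]
width: 58.4
grip_force: 55.2
```

Emit:
{"fn": "carry_out", "kwargs": {"increments": [[0,0,0.8,0,52],[0,0,0,0,52],[0,0,0.7,0,52],[0,0,0,0,52]]}}

```text
t: 24.0
tool_pos: [545.4, 80.8, 61.7]
orientation: [[0.976, -0.22, 0.001], [-0.22, -0.976, 0.001], [0.0, -0.001, -1.0]]
contact_force: [-5.1, 0.2, 17.5]
width: 58.6
grip_force: 57.3
```

Contact: the filter is seated. Releasing gently and rising.

Emit:
{"fn": "carry_out", "kwargs": {"increments": [[0,0,-0.7,0,58],[0,0,0,0,66],[0,0,0,0,75],[0,0,0,0,82],[0,0,0,0,82],[0,0,-10,0,82],[0,0,-25,0,82],[0,0,-40,0,82],[0,0,-40,0,82],[0,0,0,0,82]]}}

```text
t: 25.0
tool_pos: [548.1, 80.7, 181.5]
orientation: [[0.975, -0.22, 0.008], [-0.22, -0.975, 0.002], [0.008, -0.004, -1.0]]
contact_force: [1.5, 0.0, -0.4]
width: 81.8
grip_force: 0.0
```

```bash
python3 - <<'E'
from h import *
s,im,C=look(80,(0,0,60),(179,80,255),(250,100,400,300),800)
print(proj(C,np.array([[545,82,84.],[545,82,10],[648,60,65]])).round(),s["width"],s["contact_force"])
# rim ring visible? bright edges near the top plane
a=np.linspace(0,2*np.pi,12,endpoint=False)
hsv=cv2.cvtColor(im,cv2.COLOR_RGB2HSV)
for r in (24,27,29,31,33):
    q=proj(C,np.c_[545+r*np.cos(a),82+r*np.sin(a),80+0*a]).round().astype(int);print(r,[tuple(map(int,hsv[y,x])) for x,y in q])
save("w12.png",im,(170,60,470,340),2)
E
```

```text
[548.1  80.7 181.5]
blob [317. 186.] [ 266  141  100   99 8619] circ 316 190 70 P [561.1  79.4  80. ] tool [ 12.2  -1.3 101.6] rect [559.1  81.8] [85.2 86.6] 77.3
[[317. 210.]
 [317. 186.]
 [315.  77.]] 81.81307211446536 [ 1.50905768  0.0471908  -0.3816129 ]
24 [(33, 12, 229), (21, 38, 201), (24, 35, 219), (20, 28, 109), (8, 12, 82), (11, 17, 163), (4, 13, 142), (11, 18, 113), (158, 16, 63), (23, 13, 243), (30, 4, 246), (21, 26, 140)]
27 [(21, 36, 150), (21, 39, 209), (21, 38, 197), (21, 37, 144), (19, 18, 243), (107, 47, 141), (109, 140, 216), (120, 6, 175), (165, 8, 62), (20, 24, 234), (21, 29, 201), (23, 37, 150)]
29 [(21, 37, 137), (23, 35, 123), (19, 31, 130), (10, 17, 138), (19, 17, 248), (108, 149, 227), (111, 58, 171), (27, 14, 167), (23, 35, 117), (23, 35, 144), (22, 38, 149), (21, 36, 149)]
31 [(21, 36, 119), (18, 36, 175), (19, 24, 84), (12, 22, 172), (173, 6, 166), (135, 68, 128), (10, 144, 113), (109, 130, 98), (17, 32, 186), (22, 35, 132), (22, 40, 141), (23, 35, 125)]
33 [(20, 38, 121), (45, 2, 247), (0, 13, 61), (21, 15, 245), (108, 185, 95), (13, 158, 116), (11, 147, 111), (108, 182, 119), (21, 15, 245), (15, 9, 60), (28, 27, 141), (23, 38, 122)]
```

```bash
python3 - <<'E'
from h import *
s=read_state();im=read_camera("wrist");C=cam("wrist",s)
print(s["tool_pos"].round(1),proj(C,np.array([[545,82,78.],[575,82,78]])).round(1),proj(C,np.array([[545,82,35.]])).round(1))
g=cv2.medianBlur(cv2.cvtColor(im,cv2.COLOR_RGB2GRAY),3)
c=cv2.HoughCircles(g[120:290,230:410],cv2.HOUGH_GRADIENT_ALT,1.5,8,param1=150,param2=0.6,minRadius=25,maxRadius=60)
for x,y,r in ([] if c is None else c[0]):
    for z in (35,78,84): print(round(x+230,1),round(y+120,1),round(r,1),z,ray(C,(x+230,y+120),z)[0].round(1),"rad",(np.linalg.norm(ray(C,(x+230+r,y+120),z)-ray(C,(x+230,y+120),z))).round(1))
# top-camera check against the start image
T=cam("top");t=read_camera("top");o=cv2.imread("pics/top0.png")[...,::-1]
for n,(x,y) in dict(small=(190,219),short=(242,239)).items(): print(n,np.abs(t[y-12:y+13,x-12:x+13].astype(int)-o[y-12:y+13,x-12:x+13]).mean().round(1))
h=cv2.cvtColor(t,cv2.COLOR_RGB2HSV)
print(proj(T,np.array([[545,82,84.],[545,82,10]])).round(1))
E
```

```text
[546.9  80.9 179.1] [[316.6 206.7]
 [308.5 173.4]] [[316.9 191.7]]
315.5 190.5 41.3 35 [546.5  83.1  35. ] rad 41.4
315.5 190.5 41.3 78 [559.3  79.7  78. ] rad 34.7
315.5 190.5 41.3 84 [561.1  79.2  84. ] rad 33.8
315.5 190.5 52.9 35 [546.5  83.1  35. ] rad 53.0
315.5 190.5 52.9 78 [559.3  79.7  78. ] rad 44.5
315.5 190.5 52.9 84 [561.1  79.2  84. ] rad 43.3
315.5 190.5 30.5 35 [546.5  83.1  35. ] rad 30.6
315.5 190.5 30.5 78 [559.3  79.7  78. ] rad 25.7
315.5 190.5 30.5 84 [561.1  79.2  84. ] rad 25.0
small 5.6
short 41.2
[[298.3 191.1]
 [300.1 194.1]]
```

Emit:
{"fn": "carry_out", "kwargs": {"increments": [[5,30,-10,0,82],[5,35,-10,0,82],[5,35,-10,0,82],[5,35,-10,0,82],[5,35,-10,0,82],[5,35,-10,0,82],[5,35,0,0,82],[5,35,0,0,82],[5,35,0,0,82],[0,0,0,0,82]]}}

```text
t: 26.15
tool_pos: [519.1, -237.1, 234.9]
orientation: [[0.974, -0.226, -0.003], [-0.226, -0.974, -0.002], [-0.002, 0.003, -1.0]]
contact_force: [-0.7, -0.9, -0.2]
width: 82.1
grip_force: 0.0
```

```bash
python3 - <<'E'
from h import *
print(read_state()["tool_pos"].round())
for n,pts in dict(top=dict(small=(190,219),short=(242,239)),side=dict(small=(198,378),short=(288,325))).items():
    C=cam(n);t=read_camera(n);o=cv2.imread(f"pics/{n}0.png")[...,::-1]
    for k,(x,y) in pts.items(): print(n,k,np.abs(t[y-14:y+15,x-14:x+15].astype(int)-o[y-14:y+15,x-14:x+15]).mean().round(1))
    d=(np.abs(t.astype(int)-o).max(2)>40)
    # expected filter outline
    a=np.linspace(0,2*np.pi,36)
    E=proj(C,np.vstack([np.c_[545+30*np.cos(a),82+30*np.sin(a),z+0*a] for z in (10,78)]))
    print(n,"expected box",E.min(0).round(),E.max(0).round())
    x0,y0=(E.min(0)-12).astype(int);x1,y1=(E.max(0)+12).astype(int)
    for r in range(y0,y1,2): print(r,"".join("#" if q else "." for q in d[r,x0:x1]))
    print("x0",x0)
E
```

```text
[ 519. -237.  235.]
top small 8.5
top short 8.5
top expected box [289. 182.] [309. 203.]
169 ...........................#########.........
171 ...............................#.............
173 .............................................
175 .............................................
177 .............................................
179 .............................................
181 .............................................
183 .....................##########..............
185 ................#....##....######............
187 ..............#..........###..####...........
189 .............#...##..###############.........
191 .................#############.#####.........
193 ................###.######.....#####.........
195 ................######.........###...........
197 .................########....####............
199 .................##########.####.............
201 ...................###########...............
203 ................#.......##...................
205 .............................................
207 .............................................
209 .......
[... 1291 characters left out ...]
.........
228 ...............##########################...........
230 ................#########################...........
232 .................#######################............
234 .................######################.............
236 ...................###################..............
238 ...................#################................
240 ....................................................
242 ....................................................
244 ....................................................
246 ....................................................
248 ....................................................
250 ....................................................
x0 264
```

```bash
python3 -c "
from station import *
print(finish_job())"
```

```text
the job is handed in; nothing more can be done
None
```

The kit is made up and handed in at about 26 s of the 112 s allowed: bolt, nut and buffer went in first, the filter last, everything was let go, and camera checks showed the short bolt and small nut unmoved; the judge's verdict was not shown, and I checked the filter's final stance by pixel comparison and contact force, not by viewing a picture.

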